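# Change over the solenoid tester

### The arm

A 6-joint arm with a two-finger parallel gripper is mounted at the origin on a cart in front of the work surface, level with it; the furniture and walls round the work are solid. World frame = base frame: x ahead of the robot, y to its left, z up, the work surface at z = 0. Lengths are in mm, angles in rad, forces in N, time in s.
With the tool pointing down it reaches from about 400 to 825 mm from the base axis. Payload 7 kg.
Tool frame: the origin (TCP) lies at the very end of the fingers, on their centre line; the grasp point (between the pads) lies 19 mm behind it; z points along the fingers, y is the line along which they close (so a half turn about z gives the same grasp; the last joint's range is limited). The gripper opens to 88 mm and grips with 3 to 60 N. Pads are 19 mm wide; open, the fingers measure 130 mm over their backs; the gripper's body (78 mm by 193 mm) begins 47 mm behind the grasp point.
Start: joints at [1.442, 0.359, 0.012, 0, -1.224, -0.288], TCP at [273.27, 617.186, 226.561] pointing down, gripper open.
Joint ranges: [-3.07, 3.07], [-1.43, 2.12], [-1.02, 1.25], [-3.03, 1.67], [-3.05, -0], [-3.03, 3.03]. Speed limits (rad/s): [2.39, 2.39, 3.01, 3.14, 3.14, 3.14].

### API

Orientations are given as a unit quaternion [x, y, z, w].
In Python, from plant import bot gives the robot as it stands. Calls block until the motion is done:
- bot.move_ptp(position, orientation): joint-space move of the TCP to a pose.
- bot.line_to(position, velocity=150, ori=None): straight line of the TCP; ori=None keeps the orientation; velocity is the mean speed in mm/s.
- bot.move_joints(angles): joint-space move.
- bot.move_gripper(opening, force=None): finger opening in mm; force is the grip in N (None keeps the last); returns when the fingers have stopped.
- bot.pause(seconds).
- bot.solve_ik(position, orientation): joint angles nearest the present ones, or None.
- bot.read_state(): the state.
- bot.camera(name): name is "side" or "top"; returns the picture (480x640x3 uint8, red, green, blue); there is no depth.
- bot.get_calibration(name): a dict with "fx", "fy", "cx", "cy" (pixels), "distortion" ([k1, k2, p1, p2, k3] as OpenCV has them; the pictures are not rectified), "view" (4x4, takes a point from world to camera coordinates). Camera axes: x right, y up, looking along -z (the intrinsics and any distortion apply to the point x, -y, -z); pixel columns grow to the right and rows downward; lengths in mm; the calibration is good to about 2 mm. A picture is of the moment at which its call begins. get_calibration takes no time and is no camera call.
A pose or a line that the arm cannot do raises bot.Unreachable and nothing moves.
- bot.close_job(): hands the job in; it is judged then, once.
The state is a dict: "t": time; "joint_pos": joint angles; "qvel": joint speeds; "tau": joint torques, N m; "tcp_pos": TCP position; "eef_rot": TCP orientation; "contact_force": force on the tool from outside, world axes, zero at the start; "moment": the same for the moment, N m; "width": finger opening in mm; "finger_force": force on a finger pad.
Only numpy, scipy, OpenCV 4.12 (cv2) and the standard library are available. Lean on these libraries where they do the work, as an engineer would, in place of code of your own. Each camera call takes 0.05 s, during which the arm holds its last target. There are 200 camera calls.

### The job

The bench tester is still set up for short solenoids. Swap the two white nest plates (the black rubber pad is kept free to park one on), so that the nest with the long pocket sits fully down on the tester and the nest with the square pocket sits fully down on the wooden stand. Lay the long-nosed solenoid flat in the long nest with its nose in the narrow channel, and put the clear splash cover over it, fully seated on the nest. Leave the short solenoid where it lies.

Things in the scene. Friction and masses are not known exactly. Their poses are not given: they have to be found in the camera images.
- tester: Fixed tester. Grey base plate (x -62 to 92 mm, y +-70, top at z 10) with an aluminium block 94 (x) x 54 (y) mm, its two -x corners cut off 14 mm at 45 deg, top at z 40, upper 5 mm tapered in by 3 mm. A nest seated on it has its origin at z 28 over this origin, same axes. Gauge and knob behind, x 58 to 92, up to 90 mm high. Origin: on the bench under the block's centre. Holds nest_short at the start.
- stand: Fixed wooden storage stand: foot 120 (x) x 90 (y) x 10 mm and on it a block of the same shape, size and height as the tester's (top at z 40, cut corners at -x); a nest seated on it has its origin at z 28 over this origin, same axes. Origin: on the bench under the block's centre. Holds nest_long at the start.
- pad: Fixed black rubber pad flat on the bench, 150 (x) x 104 (y) x 3 mm, kept clear as a parking place. Origin: centre of its underside.
- nest_short: Loose white plastic nest plate, 104 (x) x 64 (y) x 26 mm, 0.16 kg, both -x corners cut off at 45 deg: fits one way only. Below, a 3 mm skirt 12 mm deep slips over a block with 2 mm play all round. Grip across y: sides 64 mm apart from z 0 to 18. Shoulder at z 18; above it a 94 x 54 mm boss to z 26 with a pocket 44 (x) x 40 (y), floor z 18. Origin: centre of underside, z up.
- nest_long: Same white plate as nest_short but for its long pocket (floor z 18, 8 mm deep): wide part x -9 to 37, y +-20 mm for a solenoid's body, narrow channel x -37 to -9, y +-13 mm for its nose. A solenoid lies right when its origin is over the nest's (play about 6 mm in x, 4 in y) with the same x direction. Origin: centre of underside, z up.
- cover: Loose clear splash cover, black rim band, open below, outline as the nests' (104 x 64 mm, both -x corners cut off: fits one way only), 0.14 kg. Roof at z 48; black grip bar on top along x, 76 long, 14 wide (y), z 58 to 72 mm. It slips over a nest's boss with 2 mm play all round; its rim rests on the shoulder, origin at z 18 of the nest, same axes. Origin: centre of its open underside.
- solenoid_long: Loose long-nosed solenoid lying on its side, 63x50x34 mm, 0.085 kg. Body x -3 to 31, y +-14, z 1 to 28 mm with a connector on top; round white nose (20 mm diameter) to x -31; ear lugs to y +-25 near x -5. Grip across y at x 14; when laying it in the nest keep the finger tips 9 mm or more above its underside, clear of the boss. Origin: on its underside, z up.
- solenoid_short: Bystander: the short solenoid, same body without the long nose, 44x50x34 mm, loose on the bench between tester and stand; leave it where it lies. Origin: on its underside.
There are look-alikes about, which are no part of the job. What is shaped like the nest_long but pink is not meant.

How it is judged (in metres and radians):
At the end, for the whole second after the job is handed in: Long nest seated on the tester, short nest on the stand, cover on the long nest (each level, within 6 mm sideways, 2.5 mm in height, 7 degrees yaw); the long-nosed solenoid flat in the long pocket within 9 mm, nose along the channel within 17 degrees; all at rest (z of nest_long in the frame of tester between 0.0255 and 0.0305 m and horizontal distance between nest_long and tester below 0.006 m and angle between the x axis of nest_long and the x axis of tester, either way round below 0.12 rad and angle between each of nest_long, nest_short, cover's own z axis and vertical below 0.06 rad and z of nest_short in the frame of stand between 0.0255 and 0.0305 m and horizontal distance between nest_short and stand below 0.006 m and angle between the x axis of nest_short and the x axis of stand, either way round below 0.12 rad and z of cover in the frame of nest_long between 0.0155 and 0.0205 m and horizontal distance between cover and nest_long below 0.006 m and angle between the x axis of cover and the x axis of nest_long, either way round below 0.12 rad and x of solenoid_long in the frame of nest_long between -0.009 and 0.009 m and y of solenoid_long in the frame of nest_long between -0.009 and 0.009 m and z of solenoid_long in the frame of nest_long between 0.0155 and 0.021 m and angle between solenoid_long's own z axis and vertical below 0.12 rad and angle between the x axis of solenoid_long and the x axis of nest_long, either way round below 0.3 rad and linear speed of each of nest_long, nest_short, cover, solenoid_long below 0.02 m/s and angular speed of each of nest_long, nest_short, cover, solenoid_long below 0.2 rad/s); the robot touches nothing.
It fails at once if the short solenoid is moved by more than 20 mm (distance of solenoid_short from where it was at the start of the episode above 0.02 m).
It also fails if it takes over 136 s, if anything falls off the work surface, if the arm or the gripper's body presses on something with over 40 N, if the wrist force passes 120 N, or if a joint passes its speed limit or range.

## Working session

There is one attempt and no reset: what is moved stays moved. The work goes in short steps, each a Python script; the robot and the scene stay as the last script left them, time stands still between calls to the robot, and variables do not carry over. Pictures are saved under pics/ and viewed, at most 14 in all, crops included, and the job is handed in when it is done.

```bash
ls; mkdir -p pics
python3 - <<'E'
from plant import bot
import cv2,numpy as np
for n in("top","side"):
    im=bot.camera(n); cv2.imwrite(f"pics/{n}0.png",im[:,:,::-1])
    c=bot.get_calibration(n); print(n,{k:np.round(v,4).tolist() for k,v in c.items()})
print(bot.read_state())
E
```

```text
pics
top {'fx': 612.2163, 'fy': 612.2163, 'cx': 322.8074, 'cy': 239.0027, 'distortion': [0.0005, 0.0, 0.0, 0.0, 0.0], 'view': [[-0.0221, -0.9997, -0.0119, 212.633], [0.9982, -0.0227, 0.0547, -574.3425], [-0.055, -0.0107, 0.9984, -1072.3963], [0.0, 0.0, 0.0, 1.0]]}
side {'fx': 621.442, 'fy': 621.442, 'cx': 320.1829, 'cy': 237.3555, 'distortion': [-0.0616, 0.0, 0.0, 0.0, 0.0], 'view': [[-0.8217, -0.5695, -0.0211, 590.9033], [0.2046, -0.3293, 0.9218, -118.0239], [-0.5319, 0.7532, 0.3871, -1143.4105], [0.0, 0.0, 0.0, 1.0]]}
{'t': 0.1, 'joint_pos': array([ 1.44209024e+00,  3.59305906e-01,  1.11705379e-02, -2.84751274e-04,
       -1.22408545e+00, -2.88097192e-01]), 'qvel': array([ 0.00086621, -0.00348795,  0.00229795,  0.00078547, -0.00021386,
       -0.00043576]), 'tau': array([-1.55193175e-03, -5.84165168e+01,  2.93751329e+01,  7.01565877e+00,
        1.01446323e-02, -4.79918594e-05]), 'tcp_pos': array([273.12664937, 616.81474133, 225.73543635]), 'eef_rot': array([ 9.78352572e-01, -2.06943761e-01, -7.67413503e-05,  7.20644374e-04]), 'contact_force': array([1.12222294, 0.75075652, 0.10291673]), 'moment': array([-0.03130131, -0.0302354 ,  0.00029193]), 'finger_force': 0.0, 'width': 87.68737769171848}
```

View pics/top0.png

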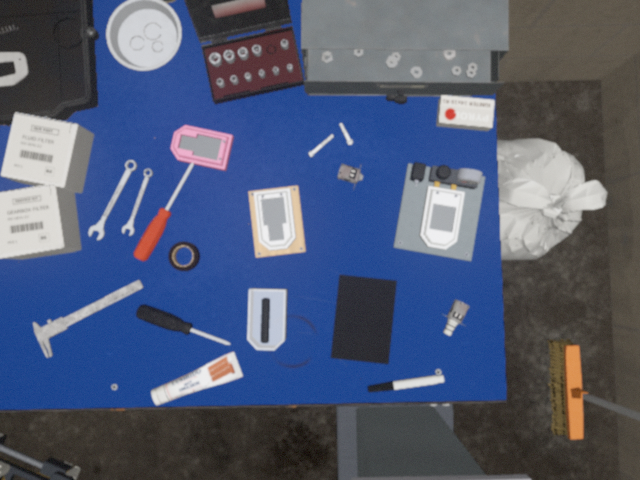

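View pics/side0.png

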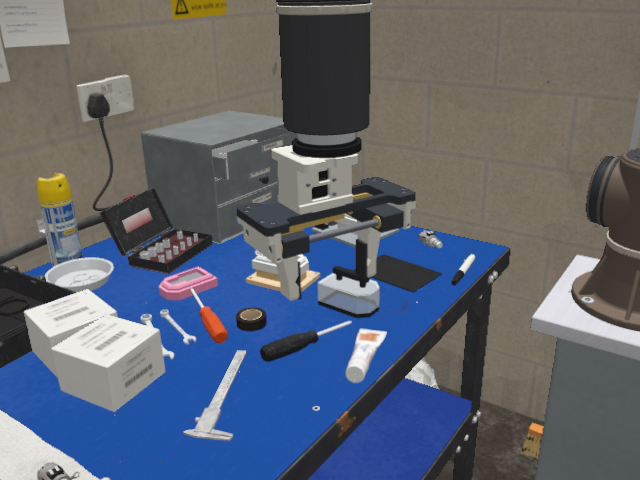

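The top view (`top0.png`) shows these candidates:
- Tester with white nest at (440,212).
- Stand with white nest at (276,222).
- Pink look-alike at (201,147), and a white plate in the black case at (12,70). Neither is part of the job.
- Pad at (364,319).
- Cover at (266,320).
- Long-nosed solenoid at (456,317), and the short one at (349,174).

Next is one close crop to check the choice.

Run:
```python
import cv2,numpy as np
im=cv2.imread("pics/top0.png")
a=im[155:355,385:490]; b=im[175:375,235:320]
o=cv2.resize(np.hstack([a,b]),None,fx=3,fy=3,interpolation=cv2.INTER_CUBIC)
cv2.imwrite("pics/crop0.png",o)
```

```text
(no output)
```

View pics/crop0.png

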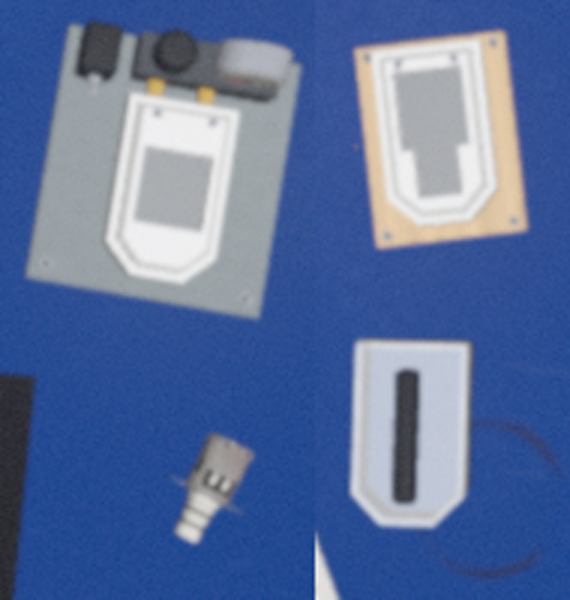

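The crop confirms the choice. The white nest on the tester has the square pocket, and the white nest on the stand has the stepped long pocket. The cover is at crop (410,435) and the long-nosed solenoid at (213,488), nose pointing down-left. Next I fit planar poses from these pixels.

```bash
cat > h.py <<'E'
from plant import bot
import cv2,numpy as np
from scipy.optimize import least_squares
from scipy.spatial.transform import Rotation as R
def proj(P,cam="top"):
    c=bot.get_calibration(cam); V=np.diag([1,-1,-1,1.])@np.array(c["view"])
    K=np.array([[c["fx"],0,c["cx"]],[0,c["fy"],c["cy"]],[0,0,1.]])
    return cv2.projectPoints(np.asarray(P,float),cv2.Rodrigues(V[:3,:3])[0],V[:3,3],K,np.array(c["distortion"]))[0][:,0]
def place(p,M):
    M=np.asarray(M,float); c,s=np.cos(p[2]),np.sin(p[2])
    return np.c_[p[0]+c*M[:,0]-s*M[:,1],p[1]+s*M[:,0]+c*M[:,1],M[:,2]]
def fit(M,px,cam="top",p0=(550,150,0)):
    r=least_squares(lambda p:(proj(place(p,M),cam)-px).ravel(),p0,x_scale=[100,100,1],loss="soft_l1")
    return r.x,np.abs(r.fun).max()
def quat(yaw): return (R.from_euler("z",yaw)*R.from_euler("x",np.pi)).as_quat()
def at(p,dx=0,dy=0): return place(p,[[dx,dy,0]])[0,:2]
def st():
    s=bot.read_state(); return "t %.1f tcp %s F %s w %.1f ff %.1f"%(s["t"],np.round(s["tcp_pos"],1),np.round(s["contact_force"],1),s["width"],s["finger_force"])
E
python3 - <<'E'
from h import *
L=lambda a:np.array([385,155])+np.array(a)/3-.33
Rr=lambda a:np.array([235,175])+(np.array(a)-[315,0])/3-.33
def show(n,M,px):
    p,e=fit(M,px); print(n,np.round(p,3).tolist(),"maxpx %.2f"%e)
show("tester",[(-62,70,10),(-62,-70,10),(92,-70,10),(92,70,10)],L([(27,277),(260,318),(302,66),(70,25)]))
show("nshort",[(22,20,46),(22,-20,46),(-22,-20,46),(-22,20,46)],L([(148,148),(213,154),(201,228),(135,221)]))
show("nshort_o",[(52,32,46),(52,-32,46)],L([(128,95),(241,108)]))
show("stand",[(60,45,10),(60,-45,10),(-60,-45,10),(-60,45,10)],Rr([(355,46),(502,30),(528,231),(376,249)]))
show("nlong",[(37,20,46),(37,-20,46),(-37,-13,46),(-37,13,46)],Rr([(396,72),(465,67),(463,192),(420,196)]))
show("cover_bar",[(38,0,72),(-38,0,72)],Rr([(407,370),(404,503)]))
show("cover_rim",[(52,32,8),(52,-32,8)],Rr([(356,342),(470,342)]))
show("sol",[(31,14,28),(31,-14,28),(-31,0,15),(-5,25,14),(-5,-25,14)],L([(212,433),(254,450),(187,543),(172,480),(242,513)]))
show("pad",[(75,52,3),(75,-52,3),(-75,-52,3),(-75,52,3)],np.array([(340,276),(396,280),(390,362),(332,357.)]))
E
```

```text
tester [608.902, -7.404, -0.199] maxpx 0.29
nshort [610.418, -8.976, -0.162] maxpx 1.12
nshort_o [608.763, -9.331, -0.14] maxpx 0.46
stand [613.718, 282.383, 0.096] maxpx 0.90
nlong [614.844, 281.642, 0.068] maxpx 0.62
cover_bar [441.766, 299.461, -0.039] maxpx 0.59
cover_rim [440.796, 302.077, -0.022] maxpx 1.13
sol [434.375, -28.894, -0.425] maxpx 2.24
pad [435.754, 128.458, -0.11] maxpx 1.95
```

```bash
cat >> h.py <<'E'
def go(p,z,hover=None,dx=0,dy=0,v=80):
    """above the pose p, then straight down to z"""
    xy=at(p,dx,dy); q=quat(p[2])
    J=[(bot.solve_ik([*xy,hover],quat(p[2]+k*np.pi)),k) for k in(0,1)] if hover else []
    if hover:
        c=np.array(bot.read_state()["joint_pos"])
        k=min((abs(np.array(j)-c).max(),k) for j,k in J if j is not None)[1]
        q=quat(p[2]+k*np.pi); bot.move_ptp([*xy,hover],q)
    bot.line_to([*xy,z],v)
def up(z,v=150):
    t=bot.read_state()["tcp_pos"]; bot.line_to([t[0],t[1],z],v)
E
python3 - <<'E'
from h import *
bot.move_gripper(88,30)
go((609.5,-9,-.185),31,150)
print(st()); bot.move_gripper(50,35); print(st())
up(150); print(st())
go((436,128,-.11),12,130); print(st())
bot.line_to([*at((436,128,-.11)),6],20); print(st())
bot.move_gripper(88); up(180); print(st())
im=bot.camera("top"); cv2.imwrite("pics/top1.png",im[:,:,::-1])
E
```

```text
t 4.5 tcp [609.9  -8.9  31.6] F [ 0.3 -0.5 -1.2] w 87.4 ff 0.0
t 5.0 tcp [609.8  -8.5  31.2] F [0.5 3.6 1.9] w 63.8 ff 34.9
t 6.0 tcp [608.9  -8.8 148.6] F [ 0.3 -0.5 -2.5] w 63.9 ff 34.9
t 8.5 tcp [436.3 128.2  12.4] F [-0.1 -0.2 -1.3] w 63.7 ff 34.9
t 8.9 tcp [436.1 128.1   6. ] F [-0.5  1.  -1. ] w 63.5 ff 35.0
t 10.9 tcp [435.5 127.7 179.1] F [ 0.4 -0.8 -0.1] w 87.8 ff 0.0
```

View pics/top1.png

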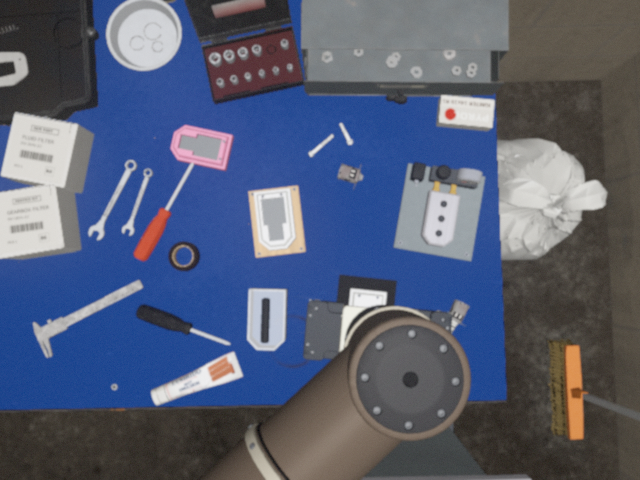

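The short nest is parked on the pad at about (368,300), and the tester block is bare at (441,219). Next, move the long nest to the tester.

Run:
```python
from h import *
go((614.3,282,.088),31,150)
bot.move_gripper(50,35); print(st())
up(150)
T=(609,-7.5,-.199)
go(T,46,120); bot.pause(.2); print(st())
for z in(42,38,34,31.5):
    bot.line_to([*at(T),z],15); print(st())
    if bot.read_state()["contact_force"][2]>15: break
```

```text
t 14.0 tcp [614.4 282.1  31.1] F [-1.1 -0.2  0.7] w 63.6 ff 35.0
t 17.4 tcp [609.3  -7.4  46.6] F [ 0.4 -0.4 -2.5] w 63.6 ff 35.0
t 17.8 tcp [608.9  -7.5  41.8] F [-0.3  0.3 -2.1] w 63.4 ff 35.0
t 18.2 tcp [608.9  -7.5  37.8] F [-0.5 -0.4 -2.1] w 63.7 ff 35.0
t 18.6 tcp [608.9  -7.5  33.9] F [ 0.4  0.4 -2.2] w 63.6 ff 35.0
t 18.9 tcp [609.3  -7.4  31.7] F [-0.   0.2 -0.5] w 63.6 ff 35.0
```

Run:
```python
from h import *
bot.move_gripper(88); up(150); print(st())
go((436,128,-.11),6.5,120)
bot.move_gripper(50,35); print(st())
up(140)
T=(614,282.3,.09)
go(T,46,120); bot.pause(.2)
im=bot.camera("top"); cv2.imwrite("pics/top2.png",im[:,:,::-1])
for z in(42,38,34,31.5):
    bot.line_to([*at(T),z],15); print(st())
    if bot.read_state()["contact_force"][2]>15: break
else:
    bot.move_gripper(88); up(180); print(st())
    bot.move_ptp([480,130,220],quat(0))
    im=bot.camera("top"); cv2.imwrite("pics/top3.png",im[:,:,::-1])
    im=bot.camera("side"); cv2.imwrite("pics/side3.png",im[:,:,::-1])
    im=cv2.imread("pics/top3.png"); a=im[155:355,385:490]; b=im[175:375,235:320]
    cv2.imwrite("pics/crop3.png",cv2.resize(np.hstack([a,b]),None,fx=3,fy=3,interpolation=cv2.INTER_CUBIC))
```

```text
t 20.5 tcp [608.3  -7.6 149. ] F [ 0.1  1.2 -0. ] w 87.6 ff 0.0
t 23.5 tcp [436.1 128.1   6.6] F [0.1 0.5 2.6] w 63.5 ff 34.9
t 27.2 tcp [613.9 282.2  41.8] F [-0.3 -0.1 -1.1] w 63.8 ff 35.0
t 27.6 tcp [613.9 282.2  37.8] F [ 0.   0.7 -0.3] w 63.5 ff 35.0
t 28.1 tcp [613.9 282.2  33.8] F [ 0.4  0.1 -2.3] w 63.7 ff 35.0
t 28.4 tcp [614.2 282.5  31.7] F [-1.  -0.4  0.4] w 63.7 ff 35.0
t 30.2 tcp [613.4 282.  178.8] F [ 0.   0.1 -0.7] w 87.8 ff 0.0
```

View pics/crop3.png

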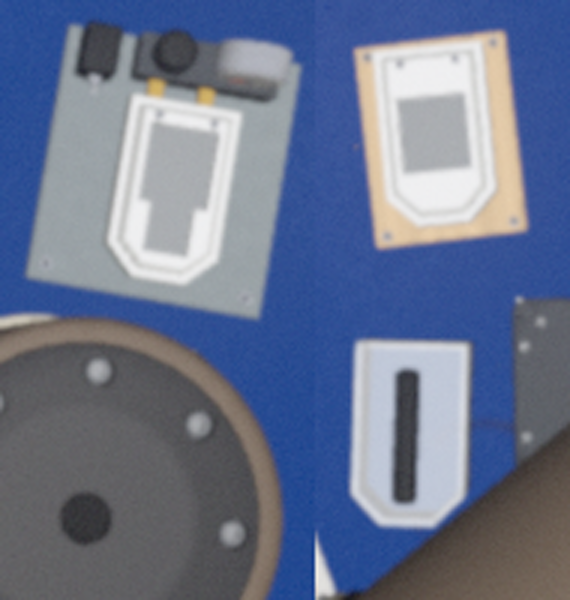

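View pics/side3.png

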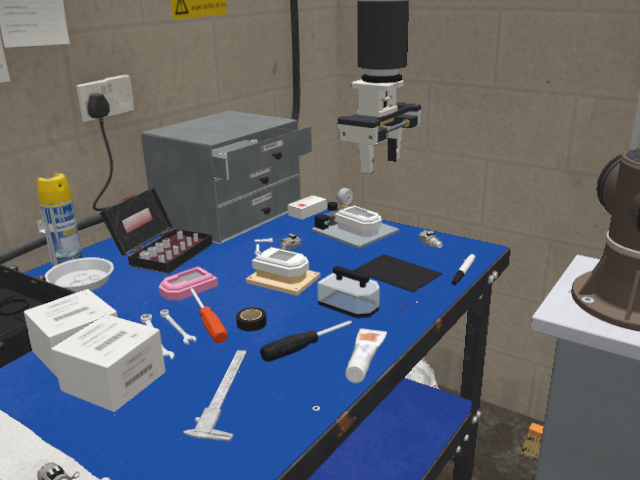

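Both nests sit flat on their blocks: the long pocket on the tester and the square pocket on the stand. Next I fit the nest pose, refine the solenoid and pick it up.

Run:
```python
from h import *
L=lambda a:np.array([385,155])+np.array(a)/3-.33
p,e=fit([(37,20,46),(37,-20,46),(-37,-13,46),(-37,13,46)],L([(148,123),(218,132),(186,257),(143,249)])); print("nest",p,e)
for M,a in(([(31,14,28),(31,-14,28),(-31,0,15)],[(212,433),(254,450),(187,543)]),([(31,14,28),(31,-14,28),(-3,14,28)],[(212,433),(254,450),(190,480)])):
    p,e=fit(M,L(a)); print("sol",p,e)
S=(434.5,-28.5,-.43)
bot.move_gripper(60,15)
go(S,11,130,dx=14)
im=bot.camera("side"); cv2.imwrite("pics/side4.png",cv2.resize(im[140:290,330:530,::-1],None,fx=4,fy=4,interpolation=cv2.INTER_CUBIC))
bot.move_gripper(15,15); print(st())
up(120); print(st()); 
im=bot.camera("side"); cv2.imwrite("pics/side5.png",cv2.resize(im[100:250,330:530,::-1],None,fx=4,fy=4,interpolation=cv2.INTER_CUBIC))
```

```text
nest [ 6.08978163e+02 -8.70970884e+00 -1.76392227e-01] 0.3845642373447049
sol [ 4.33817269e+02 -2.86750053e+01 -4.17057963e-01] 1.166028475340056
sol [435.95190294 -28.68399042  -0.45259079] 1.0574543091395867
t 34.9 tcp [447.2 -34.3  11. ] F [0.4 0.5 0.4] w 27.7 ff 14.8
t 35.8 tcp [446.5 -34.5 119.2] F [-0.9 -0.5 -1.3] w 27.2 ff 14.8
```

View pics/side5.png

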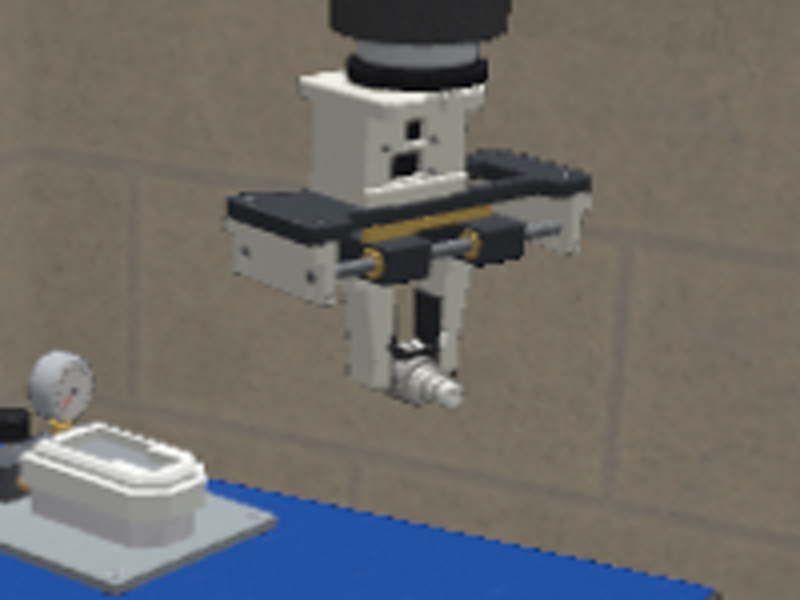

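The solenoid is held level, nose forward, with its tip at crop (455,394). Next I check its offset along x in the hand, then lay it in the nest with an explicit yaw change so no half turn can creep in.

```bash
cat >> h.py <<'E'
def turned(yaw0,yaw1):
    "present orientation turned by the yaw change, squared to vertical"
    M=R.from_quat(bot.read_state()["eef_rot"]).as_matrix()
    y=np.arctan2(M[1,0],M[0,0]); k=round((y-yaw0)/np.pi)
    return quat(yaw1+k*np.pi)
E
python3 - <<'E'
from h import *
s=bot.read_state(); t=s["tcp_pos"]
for off in(-6,0,6):
    print(off,proj([[*at((t[0],t[1],-.43),-14-31+off),t[2]+5]],"side"))
print("seen",330+455/4,100+394/4)
N=(609.2,-8.2,-.187)
q=turned(-.43,N[2]); xy=at(N,14)
print(bot.solve_ik([*xy,120],q),s["joint_pos"])
bot.move_ptp([*xy,120],q)
bot.line_to([*xy,72],80); bot.pause(.1); print(st())
im=bot.camera("side"); cv2.imwrite("pics/side6.png",cv2.resize(im[130:280,270:470,::-1],None,fx=4,fy=4,interpolation=cv2.INTER_CUBIC))
E
```

```text
-6 [[445.75786914 198.57491033]]
0 [[443.87980858 197.80418528]]
6 [[442.01487597 197.03896776]]
seen 443.75 198.5
[ 2.95583242e-01  3.59483421e-01 -2.46108953e-01  4.44089210e-16
 -9.65203953e-01  1.08821308e+00] [ 3.65177376e-01  8.78665139e-02 -6.18729860e-01 -3.60191794e-04
 -8.66065143e-01  7.75611476e-01]
t 37.4 tcp [623.4 -10.7  72.7] F [ 0.1 -0.5 -0.8] w 27.4 ff 14.8
```

View pics/side6.png

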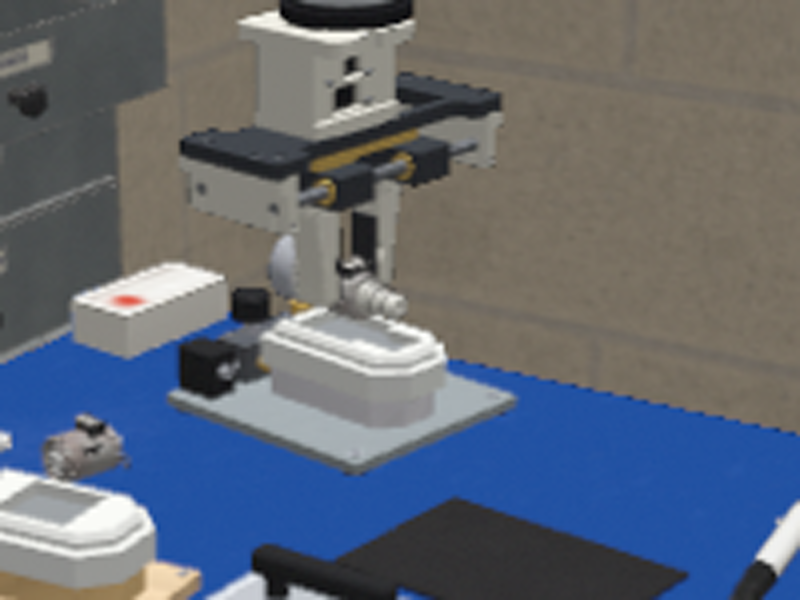

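The solenoid is lined up over the long pocket with its nose toward the channel. Lower it and release.

Run:
```python
from h import *
xy=at((609.2,-8.2,-.187),14)
for z in(64,60,57.2):
    bot.line_to([*xy,z],25); print(st())
    if bot.read_state()["contact_force"][2]>12: break
bot.move_gripper(50,15); up(160); print(st())
bot.move_ptp([480,200,220],quat(0)); print(st())
im=bot.camera("top")[:,:,::-1]; a=im[155:255,385:490]
im=bot.camera("side")[:,:,::-1]; b=im[170:270,295:400]
cv2.imwrite("pics/c7.png",cv2.resize(np.hstack([a,b]),None,fx=3.8,fy=3.8,interpolation=cv2.INTER_CUBIC))
```

```text
t 37.9 tcp [622.9 -10.8  63.8] F [ 1.1 -0.3 -1.4] w 27.9 ff 14.8
t 38.2 tcp [622.8 -10.8  59.7] F [-0.3  0.7 -1.3] w 27.6 ff 14.8
t 38.5 tcp [623.4 -10.8  57.5] F [-0.5 -1.2  1.2] w 27.8 ff 14.9
t 40.0 tcp [622.3 -10.8 159. ] F [-0.2  0.7  0.5] w 50.1 ff 0.0
t 41.0 tcp [480.2 199.5 219.4] F [-0.1  0.  -0. ] w 49.9 ff 0.0
```

View pics/c7.png

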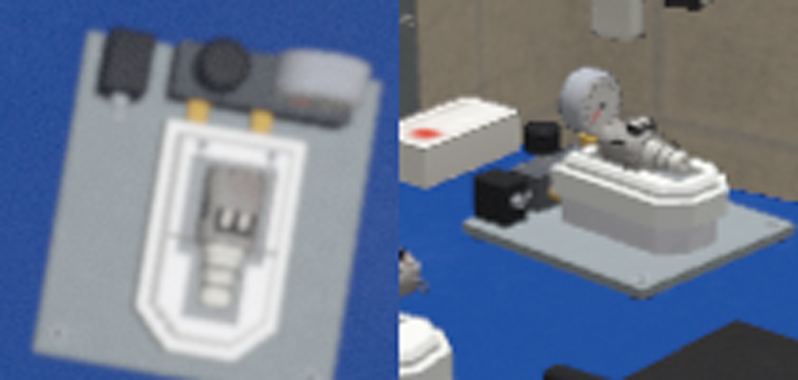

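The solenoid lies flat in the long pocket with its nose down the channel. Next is the cover.

Run:
```python
from h import *
C=(441.5,300,-.035)
go(C,54.5,150); bot.move_gripper(8,30); print(st())
up(190); print(st())
N=(609.1,-8.4,-.182); q=turned(C[2],N[2]); xy=at(N)
bot.move_ptp([*xy,190],q)
bot.line_to([*xy,118],80); bot.pause(.2); print(st())
im=bot.camera("top")[:,:,::-1]; a=im[155:255,385:490]
im=bot.camera("side")[:,:,::-1]; b=im[150:250,295:400]
cv2.imwrite("pics/c8.png",cv2.resize(np.hstack([a,b]),None,fx=3.8,fy=3.8,interpolation=cv2.INTER_CUBIC))
```

```text
t 43.7 tcp [441.5 300.1  54.5] F [-0.4  0.4  0.3] w 13.6 ff 30.0
t 44.7 tcp [441.  299.6 189. ] F [ 0.5  0.8 -1.8] w 13.7 ff 30.0
t 47.3 tcp [609.4  -8.3 118.6] F [-0.   0.1 -0.9] w 13.9 ff 30.0
```

View pics/c8.png

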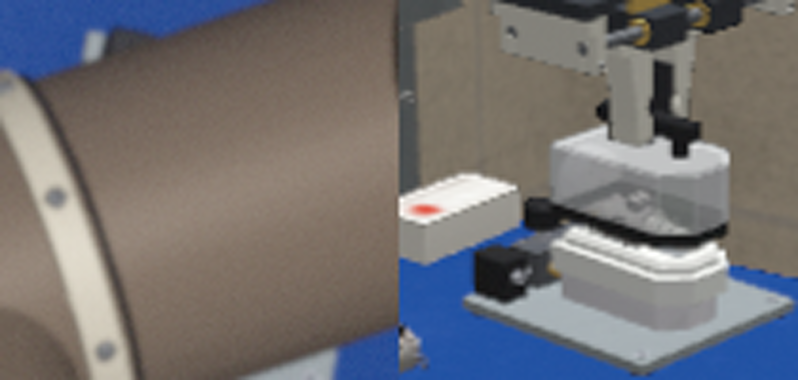

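The cover hangs level just above the nest and looks aligned with it. Lower it while watching the force.

Run:
```python
from h import *
xy=at((609.1,-8.4,-.182))
ok=True
for z in(110,107,105,103,101):
    bot.line_to([*xy,z],15); print(st())
    if bot.read_state()["contact_force"][2]>10: ok=False; break
if ok:
    bot.move_gripper(45); up(200); print(st())
    bot.move_ptp([480,200,240],quat(0)); print(st())
im=bot.camera("top")[:,:,::-1]; a=im[155:255,385:490]
im=bot.camera("side")[:,:,::-1]; b=im[160:260,295:400]
cv2.imwrite("pics/c9.png",cv2.resize(np.hstack([a,b]),None,fx=3.8,fy=3.8,interpolation=cv2.INTER_CUBIC))
```

```text
t 48.1 tcp [609.1  -8.4 110. ] F [ 0.6 -0.1 -2.4] w 13.7 ff 30.0
t 48.4 tcp [609.   -8.4 106.9] F [ 0.6  0.1 -1.8] w 13.8 ff 30.0
t 48.7 tcp [609.   -8.5 104.9] F [ 0.1  0.1 -1.7] w 13.7 ff 30.0
t 49.0 tcp [609.   -8.4 102.9] F [ 0.6 -0.  -0.9] w 13.8 ff 30.0
t 49.3 tcp [609.3  -8.4 101.2] F [ 0.8 -0.8 -0.2] w 13.6 ff 30.0
t 50.8 tcp [608.4  -8.4 199.1] F [ 0.1 -0.  -0.7] w 45.3 ff 0.0
t 51.8 tcp [480.2 199.6 239.5] F [-0.6 -0.2  0. ] w 45.2 ff 0.0
```

View pics/c9.png

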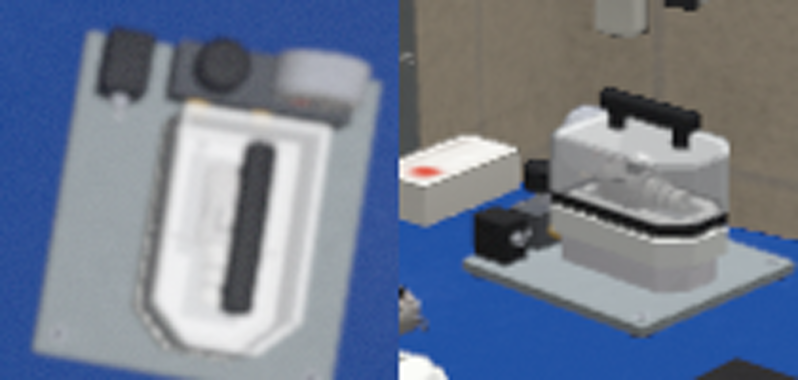

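The cover's black rim rests evenly on the nest's shoulder, the solenoid is visible inside, and the arm is clear. Handing in.

```bash
python3 -c "
from plant import bot
print(bot.close_job())"
```

```text
the job is handed in; nothing more can be done
None
```

The job is handed in at about 52 s of the 136 s allowed (no verdict came back): in the last pictures the long nest is on the tester with the solenoid flat in it and the cover seated, the short nest is on the stand, and the arm never went near the short solenoid.

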